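Lay the mini PC down on its rest

ROBOT

A 6-joint arm with a two-finger parallel gripper is mounted at the origin on the work surface. World frame = base frame: x ahead of the robot, y to its left, z up, the work surface at z = 0. Lengths are in m, angles in rad, forces in N, time in s.
With the tool pointing down it reaches from about 0.3 to 0.775 m from the base axis. Payload 14.6 kg.
Tool frame: the origin (TCP) lies on the centre line of the jaws, within the pads' length; the fingertips stand 25 mm ahead of it and the grasp point (between the pads) lies 6 mm ahead of it (ctrl.tip_reach is the distance from the TCP to the fingertips, in m); z points along the fingers, y is the line along which they close (so a half turn about z gives the same grasp; the last joint's range is limited). The gripper opens to 94 mm and grips with 3 to 60 N. Pads are 16 mm wide; open, the fingers measure 119 mm over their backs; the gripper's body (75 mm by 177 mm) begins 78 mm behind the grasp point.
Start: joints at [-1.232, 0.3, 1.521, -0, 1.321, -0.067], TCP at [0.217, -0.505, 0.23] pointing down, gripper open.
Joint ranges: [-3.03, 3.03], [-0.79, 2.21], [0.23, 2.52], [-1.04, 4.18], [0, 3.07], [-2.55, 2.55]. Speed limits (rad/s): [2.22, 2.22, 2.57, 3.14, 3.14, 3.14].

INTERFACE

Orientations are given as [roll, pitch, yaw] about the fixed x, y, z axes, in that order (R = Rz(yaw) Ry(pitch) Rx(roll)).
In Python, from station import ctrl gives the robot as it stands. The module is installed in compiled form; this text tells all that it offers.
- The arm moves only by the tool apply_moves, never from a script. Its argument "deltas" is a list of rows, each a list of 7 numbers: the closure in counts, from 0 (fully open) to 255 (shut), then the shift along the world's x, y, z in cm, then the turn, a rotation vector about the world's x, y, z in rad. In form: [[jaw, tx, ty, tz, ax, ay, az], ...]. A call has 1 to 10 rows; each row shifts and turns the commanded pose from where the row before left it; what a row does not reach is not made up. A row lasts 1/10 s, in which the tool goes at most 50 mm and 8.59 degrees, less where a joint would pass 70% of its speed; a pose out of reach is approached as far as the arm can. A call with a gripper value outside its range is refused whole. The fingers move at their own pace and stop on an object; "grip_force" is the grip in N (left out, the last holds). Time passes only in rows, so rows that do not move let the fingers close. It gives the time, the measured TCP pose, the force, the opening and the grip force at its end, in the units of the state.
- ctrl.get_obs(): the state, without advancing time (a new reading comes with each control period).
- ctrl.camera(name): name is "scene" or "top" or "wrist"; returns a dict with "img" (480x640x3 uint8, red, green, blue), "K" (3x3 intrinsics, pixels), "pose" (4x4, takes a point from camera to world coordinates); the wrist camera has in their place "hand_eye" (4x4, takes a point from camera to tool coordinates, whose origin is the TCP and whose axes are the flange's). Camera axes: x right, y up, looking along -z (the intrinsics and any distortion apply to the point x, -y, -z); pixel columns grow to the right and rows downward; lengths in m; the calibration is good to about 2 mm. A picture is of the moment at which its call begins: read the wrist's pose just before it. There is no depth.
- ctrl.hand_in(): hands the job in; it is judged then, once.
The state is a dict: "time_s": time; "qpos": joint angles; "joint_vel": joint speeds; "tau": joint torques, N m; "ee_pos": TCP position; "eef_rot": TCP orientation; "force": force on the tool from outside, world axes, zero at the start; "moment": the same for the moment, N m; "grip_width": finger opening in m; "grip_force": force on a finger pad.
Only numpy, scipy, OpenCV 4.12 (cv2) and the standard library are available. Lean on these libraries where they do the work, as an engineer would, in place of code of your own. Each camera call takes 0.05 s, during which the arm holds its last target. There are 200 camera calls.

TASK

Tip the standing black mini PC over onto its side on the padded rest, away from the blue stop, and let it down gently all the way rather than letting it fall. Then push it back along the rest until its foot sits flush against the blue stop. Only push and support it with the fingers: do not lift it off the rest, and leave the other things on the bench where they are.

Things in the scene. Friction and masses are not known exactly. Their poses are not given: they have to be found in the camera images.
- pc: Black mini PC: box 130 mm wide (its x), 34 thick (y), 180 tall (z), about 0.5 kg, standing on end on the rest, foot 3 to 22 mm from the stop. Origin: centre of its foot (130 x 34 underside). z along its height; its +y side faces away from the stop and ends up underneath. Overbalances at about 11 degrees. Once laid down its top end reaches 45 to 75 mm past the rest's open end until pushed back
- pc_edge (a point): Middle of the mini PC's lower edge on its +y side, the edge it tips about (17 mm from the centre of its foot along its y, at foot level); same axes as the mini PC. Rubber, stop and fingertips grip well: pushed on its top end the PC does not square itself against the stop; if it arrives askew, swing the pushed end a little sideways
- rest: Padded rest, fixed: raised aluminium block 150 mm wide (its x), 177 long (y), flat grey rubber top 60 mm above the bench. Across its -y end stands a blue stop lip, 12 mm thick, 25 mm above the rubber; its inner face is at y = -76.5 mm in this frame, facing +y. The +y end (y = +88.5 mm) has no lip, with free bench beyond. Origin: centre of its underside on the bench, z up
- duster: A spray can of air duster, 60 mm across, 185 mm tall, standing; origin at the centre of its underside. Not part of the job
- mouse: A black computer mouse, 105 x 60 x 30 mm; origin at the centre of its underside. Not part of the job
- brick: A black laptop power brick, 135 x 58 x 30 mm, lying flat; origin at the centre of its underside. Not part of the job
- driver: An orange-handled screwdriver lying down; origin under its middle. Not part of the job
- tray: A blue parts tray, 120 x 160 x 28 mm; origin at the centre of its underside. Not part of the job
- carton: A small cardboard carton, 130 x 90 x 45 mm; origin at the centre of its underside. Not part of the job
- tape: A roll of clear tape lying flat, 90 mm across, 24 mm high; origin at the centre of its underside. Not part of the job

How it is judged:
By the outcome, as a careful person would: the job done as asked, in the order asked, and still so for the second after the job is handed in, with the robot touching nothing.
It also fails if it takes over 61 s, if anything falls off the work surface, if the arm or the gripper's body presses on something with over 40 N, if the wrist force passes 120 N, or if a joint passes its speed limit or range.

## Working session

There is one attempt and no reset: what is moved stays moved. The work goes in short steps, Python scripts to look and compute and a tool call to move; the robot and the scene stay as the last step left them, time stands still between calls to the robot, and variables do not carry over. Pictures are saved under pics/ and viewed, at most 10 in all, crops included, and the job is handed in when it is done.

Besides the shell and the picture viewer there is one more tool, called after "Call:" as name(argument=value, ...) on one line, values as JSON. apply_moves: Moves the arm, as the interface text tells. Its arguments: {"type":"object","properties":{"deltas":{"type":"array"},"grip_force":{"type":"number"}},"required":["deltas"]}

```bash
mkdir -p pics
cat > h.py <<'E'
import numpy as np, cv2
from station import ctrl
def ray(c,u,v):
    K,P=c["K"],c["pose"]
    d=np.array([(u-K[0,2])/K[0,0],-(v-K[1,2])/K[1,1],-1.]) 
    return P[:3,3],P[:3,:3]@d
def onz(c,u,v,z):
    o,d=ray(c,u,v); return o+d*(z-o[2])/d[2]
def proj(c,p):
    q=np.linalg.inv(c["pose"])@np.append(p,1); K=c["K"]
    return K[0,0]*q[0]/-q[2]+K[0,2], K[1,1]*-q[1]/-q[2]+K[1,2]
def save(c,n): cv2.imwrite(f"pics/{n}.png",c["img"][:,:,::-1])
E
python3 - <<'E'
from h import *
for n in("scene","top"):
    c=ctrl.camera(n); save(c,n); print(n,list(c.keys()),c["K"].tolist(),c["pose"].round(3).tolist())
    np.savez(f"{n}.npz",**{k:c[k] for k in("img","K","pose")})
o=ctrl.get_obs();print(o["time_s"],o["ee_pos"],o["eef_rot"],o["force"])
E
```

```text
scene ['img', 'K', 'pose'] [[472.128332795815, 0.0, 322.3519055434057], [0.0, 472.128332795815, 241.2777628705129], [0.0, 0.0, 1.0]] [[-0.72, -0.512, 0.468, 1.14], [0.694, -0.519, 0.5, 0.689], [-0.013, 0.684, 0.729, 1.002], [0.0, 0.0, 0.0, 1.0]]
top ['img', 'K', 'pose'] [[514.7184217220416, 0.0, 322.10425116287877], [0.0, 514.7184217220416, 241.54268783293398], [0.0, 0.0, 1.0]] [[-0.013, 0.98, -0.197, 0.357], [-1.0, -0.016, -0.014, 0.038], [-0.017, 0.196, 0.98, 1.084], [0.0, 0.0, 0.0, 1.0]]
0.1 [ 0.21704999 -0.5051524   0.22995309] [-3.14060594e+00 -5.75330386e-05  4.05779155e-01] [-0.48126761  0.31232008  0.93857334]
```

View pics/scene.png

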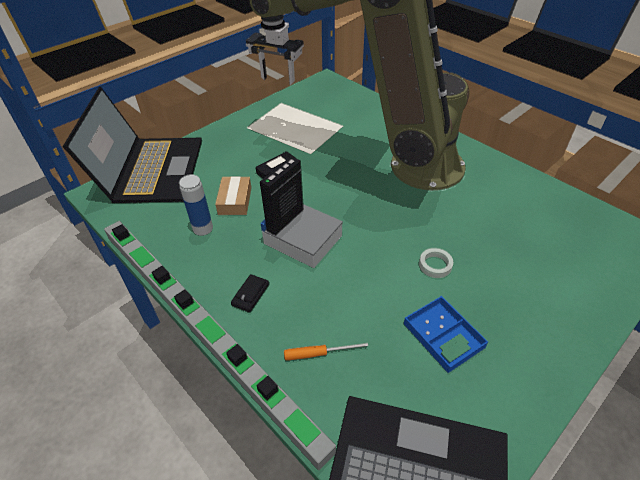

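View pics/top.png

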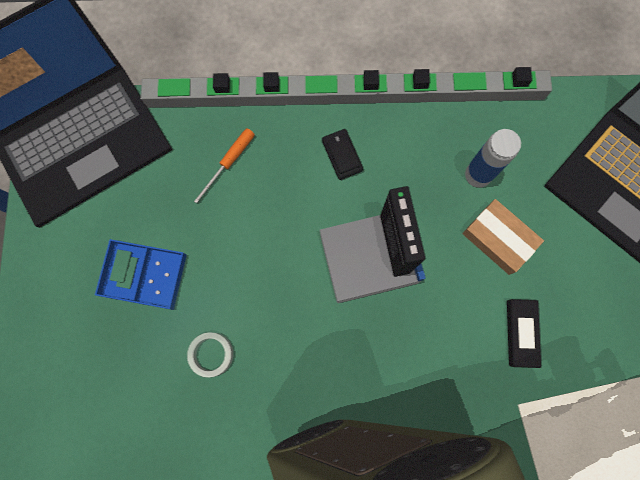

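Top view: the rest is grey around (370,255), with its open end at left (world +y). The PC stands at about (403,230), and the blue stop shows at (420,272). Next I'll measure the corners.

Run:
```python
from h import *
c=dict(np.load("top.npz"));im=c["img"].astype(int)
r,g,b=im[...,0],im[...,1],im[...,2]
roi=np.zeros(r.shape,bool);roi[175:315,305:440]=1
grey=(abs(r-g)<14)&(abs(g-b)<14)&(r>75)&(r<150)&roi
dark=(im.max(2)<60)&roi
blue=(b>r+40)&(b>g+20)&roi
for n,m in(("grey",grey),("dark",dark),("blue",blue)):
    cs,_=cv2.findContours(m.astype(np.uint8),0,1); k=max(cs,key=cv2.contourArea)
    ap=cv2.approxPolyDP(k,3,True)[:,0]
    print(n,cv2.contourArea(k))
    for p in ap: print(p,*[onz(c,*p,z)[:2].round(4) for z in(.06,.24)])
cv2.imwrite("pics/crop.png",cv2.resize(c["img"][175:315,305:440,::-1],None,fx=4,fy=4,interpolation=2))
```

```text
grey 4775.5
[379 215] [ 0.6161 -0.0644] [ 0.5706 -0.0464]
[320 230] [0.5866 0.0567] [0.5463 0.0535]
[337 302] [0.4399 0.0248] [0.4253 0.0271]
[418 282] [ 0.4773 -0.1373] [ 0.4562 -0.1064]
[414 271] [ 0.4995 -0.1304] [ 0.4745 -0.1007]
[393 276] [ 0.49   -0.0881] [ 0.4667 -0.0658]
dark 2582.0
[407 186] [ 0.6769 -0.1244] [ 0.6207 -0.0958]
[389 191] [ 0.6668 -0.0868] [ 0.6124 -0.0648]
[380 216] [ 0.6139 -0.0664] [ 0.5688 -0.048 ]
[395 276] [ 0.49  -0.092] [ 0.4666 -0.0691]
[409 273] [ 0.4956 -0.1202] [ 0.4713 -0.0923]
[424 259] [ 0.5235 -0.1516] [ 0.4942 -0.1182]
blue 84.0
[420 264] [ 0.5134 -0.143 ] [ 0.486  -0.1112]
[416 268] [ 0.5055 -0.1347] [ 0.4794 -0.1043]
[418 280] [ 0.4813 -0.1375] [ 0.4595 -0.1066]
[425 277] [ 0.4871 -0.1517] [ 0.4642 -0.1183]
```

View pics/crop.png

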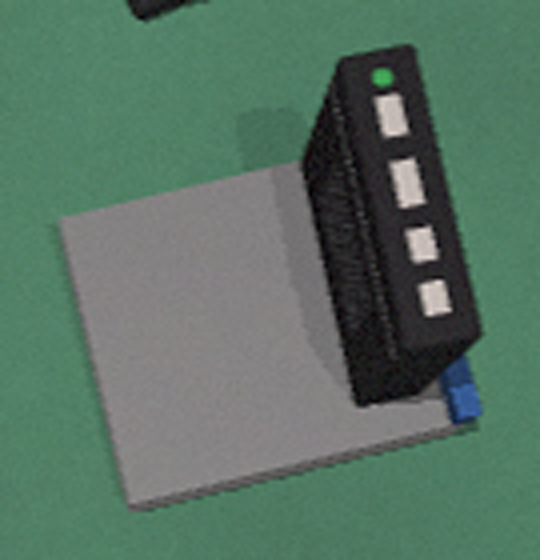

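The crop shows the PC top corners at about (390,190), (408,186), (425,258) and (407,262). Its lower +y edge runs from (381,215) to (394,276). I'll cross-check against the scene camera.

Run:
```python
from h import *
c=dict(np.load("scene.npz"))
cv2.imwrite("pics/crop2.png",cv2.resize(c["img"][145:270,245:350,::-1],None,fx=4.8,fy=4.8,interpolation=2))
t=dict(np.load("top.npz"))
for p in((389.7,190),(408.2,186.2),(425.2,258.2),(407,262.5)): print(onz(t,*p,.24).round(4))
for p in((380.75,215),(394,276)): print(onz(t,*p,.06).round(4))
# predicted model corners in both views
E=np.array([.553,-.079]);ps=.175
x=np.array([np.cos(ps),np.sin(ps)]);y=np.array([-x[1],x[0]])
for z in(.06,.24):
  for a,b in((-.065,0),(.065,0),(.065,-.034),(-.065,-.034)):
    P=np.append(E+a*x+b*y,z); s=np.array(proj(c,P)); print(z,a,b,"top",np.round(proj(t,P),1),"scene",s.round(1),"crop",((s-[245,145])*4.8).round())
```

```text
[ 0.6141 -0.0661  0.24  ]
[ 0.6203 -0.0978  0.24  ]
[ 0.4955 -0.1202  0.24  ]
[ 0.4888 -0.0898  0.24  ]
[ 0.616 -0.068  0.06 ]
[ 0.49 -0.09  0.06]
0.06 -0.065 0 top [394.2 276.5] scene [302.2 209.4] crop [275. 309.]
0.06 0.065 0 top [380.6 214.5] scene [273.5 235.6] crop [137. 435.]
0.06 0.065 -0.034 top [396.8 211.5] scene [264.2 230.5] crop [ 92. 410.]
0.06 -0.065 -0.034 top [410.8 273.3] scene [293.1 204.9] crop [231. 287.]
0.24 -0.065 0 top [407.3 262.4] scene [299.2 159.5] crop [260.  70.]
0.24 0.065 0 top [390.6 188.4] scene [267.1 185.6] crop [106. 195.]
0.24 0.065 -0.034 top [410.1 184.7] scene [256.9 180.5] crop [ 57. 171.]
0.24 -0.065 -0.034 top [427.4 258.5] scene [289.2 155.1] crop [212.  48.]
```

View pics/crop2.png

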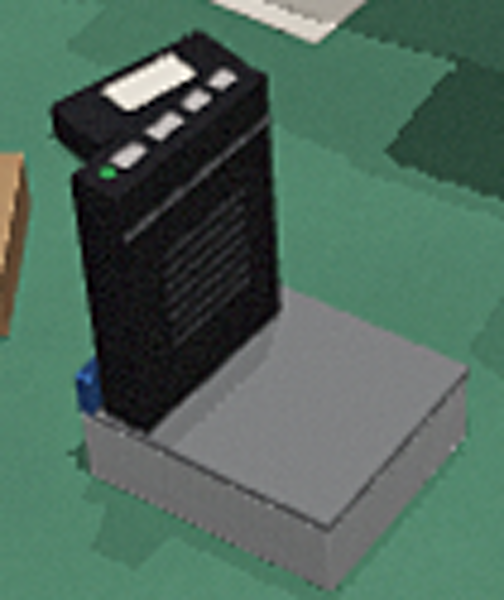

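Call:
apply_moves(deltas=[[0,0,0,4,0,0,0],[0,1,1.5,4,0,0,-0.05],[0,3,3.5,2,0,0,-0.05],[0,3.3,4,0,0,0,-0.05],[0,3.3,4,0,0,0,-0.05],[0,3.3,4,0,0,0,-0.03],[0,3.3,4,0,0,0,0],[0,3.3,4,0,0,0,0],[0,3.3,4,0,0,0,0],[0,3.3,4,0,0,0,0]])

```text
time_s: 1.1
ee_pos: [0.4806, -0.1836, 0.3302]
eef_rot: [-3.141, 0.0, 0.176]
force: [0.9, -0.6, -0.7]
grip_width: 0.0943
grip_force: 0.0
```

Call:
apply_moves(deltas=[[0,3.3,4,0,0,0,0],[0,3.3,4,0,0,0,0],[0,0,0,0,0,0,0],[0,0,0,0,0,0,0]])

```text
time_s: 1.5
ee_pos: [0.5435, -0.1077, 0.3297]
eef_rot: [-3.141, 0.001, 0.178]
force: [-0.2, -0.8, -0.3]
grip_width: 0.0939
grip_force: 0.0
```

```bash
cat > st.py <<'E'
from h import *
o=ctrl.get_obs()
print(o["time_s"],"p",o["ee_pos"].round(4),"rpy",np.round(o["eef_rot"],3),"F",np.round(o["force"],1),"w",round(o["grip_width"],4),"gf",o["grip_force"],"q",np.round(o["qpos"],2))
E
python3 st.py
```

```text
1.5 p [ 0.5435 -0.1077  0.3297] rpy [-3.141e+00  1.000e-03  1.780e-01] F [-0.2 -0.8 -0.3] w 0.0939 gf 0.0 q [-0.26  0.26  1.35 -0.    1.54  1.13]
```

Call:
apply_moves(deltas=[[0,0.9,1.5,0,0,0,0],[0,0,0,-3,0,0,0],[0,0,0,-3,0,0,0],[0,0,0,-2.5,0,0,0],[0,0,0,-1,0,0,0],[0,0,0,0,0,0,0],[0,0,0,0,0,0,0]], grip_force=3)

```text
time_s: 2.2
ee_pos: [0.5525, -0.094, 0.2367]
eef_rot: [3.141, -0.002, 0.175]
force: [0.8, 0.9, 0.2]
grip_width: 0.0939
grip_force: 0.0
```

```bash
python3 st.py; python3 -c "
from h import *
c=ctrl.camera('wrist');save(c,'w1')
t=ctrl.camera('top');s=ctrl.camera('scene')
cv2.imwrite('pics/m1.png',np.hstack([cv2.resize(c['img'],(400,300)),cv2.resize(s['img'][100:280,200:440],(400,300))])[:,:,::-1])"
```

```text
2.2 p [ 0.5525 -0.094   0.2367] rpy [ 3.141e+00 -2.000e-03  1.750e-01] F [0.8 0.9 0.2] w 0.0939 gf 0.0 q [-0.23  0.32  1.48 -0.    1.34  1.16]
```

View pics/m1.png

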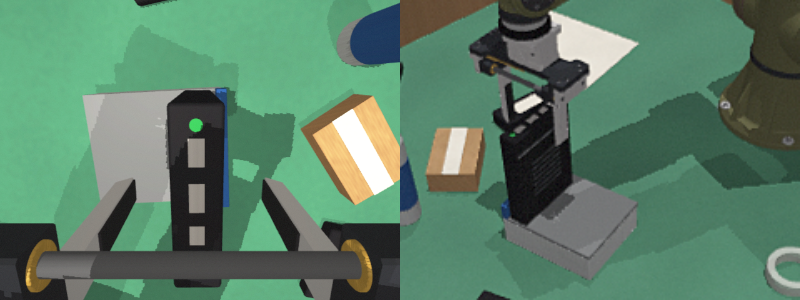

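The wrist view shows the PC centred between the open fingers, and the scene view agrees. Next I'll compute the arc path.

```bash
cat > traj.py <<'E'
import numpy as np
ps=.175; X=np.array([np.cos(ps),np.sin(ps),0]); Y=np.array([-X[1],X[0],0]); Z=np.array([0,0,1.])
E=np.array([.5495,-.0773,.06])
def tcp(th,ph,w,bL=-.003):
    th,ph=np.radians([th,ph]); u=np.sin(th)*Y+np.cos(th)*Z
    t=-np.sin(ph)*Y-np.cos(ph)*Z; m=np.cos(ph)*Y-np.sin(ph)*Z
    return E+.18*u-bL*t-w/2*m
def rows(way,start=None):
    p=tcp(*way[0]) if start is None else np.array(start); ph=way[0][1]
    for wp in way[1:]:
        q=tcp(*wp); d=np.round((q-p)*100,2); p=p+d/100
        r=np.round(-np.radians(wp[1]-ph)*X,4); ph=wp[1]
        print([round(255*(1-wp[2]/.094)),*d.tolist(),*r.tolist()],wp)
    print("end",p)
E
python3 - <<'E'
from traj import *
w=.038
print(tcp(0,0,w))
rows([(t,t,w) for t in list(range(0,21,2))+list(range(23,45,3))+[45]], None)
E
```

```text
[ 0.55280805 -0.0960098   0.237     ]
[152, -0.11, 0.61, 0.06, -0.0344, -0.0061, -0.0] (2, 2, 0.038)
[152, -0.11, 0.61, 0.03, -0.0344, -0.0061, -0.0] (4, 4, 0.038)
[152, -0.1, 0.61, 0.01, -0.0344, -0.0061, -0.0] (6, 6, 0.038)
[152, -0.11, 0.61, -0.01, -0.0344, -0.0061, -0.0] (8, 8, 0.038)
[152, -0.11, 0.62, -0.03, -0.0344, -0.0061, -0.0] (10, 10, 0.038)
[152, -0.11, 0.6, -0.05, -0.0344, -0.0061, -0.0] (12, 12, 0.038)
[152, -0.11, 0.61, -0.08, -0.0344, -0.0061, -0.0] (14, 14, 0.038)
[152, -0.1, 0.61, -0.09, -0.0344, -0.0061, -0.0] (16, 16, 0.038)
[152, -0.11, 0.6, -0.12, -0.0344, -0.0061, -0.0] (18, 18, 0.038)
[152, -0.1, 0.59, -0.14, -0.0344, -0.0061, -0.0] (20, 20, 0.038)
[152, -0.16, 0.89, -0.24, -0.0516, -0.0091, -0.0] (23, 23, 0.038)
[152, -0.15, 0.87, -0.3, -0.0516, -0.0091, -0.0] (26, 26, 0.038)
[152, -0.16, 0.85, -0.34, -0.0516, -0.0091, -0.0] (29, 29, 0.038)
[152, -0.14, 0.84, -0.38, -0.0516, -0.0091, -0.0] (32, 32, 0.038)
[152, -0.15, 0.82, -0.43, -0.0516, -0.0091, -0.0] (35, 35, 0.038)
[152, -0.14, 0.79, -0.47, -0.0516, -0.0091, -0.0] (38, 38, 0.038)
[152, -0.13, 0.76, -0.52, -0.0516, -0.0091, -0.0] (41, 41, 0.038)
[152, -0.13, 0.74, -0.55, -0.0516, -0.0091, -0.0] (44, 44, 0.038)
[152, -0.05, 0.24, -0.19, -0.0172, -0.003, -0.0] (45, 45, 0.038)
end [0.53000805 0.0326902  0.1986    ]
```

Call:
apply_moves(deltas=[[100,0,0,0,0,0,0],[130,0,0,0,0,0,0],[152,0,0,0,0,0,0],[152,0,0,0,0,0,0],[152,0,0,0,0,0,0]], grip_force=3)

```text
time_s: 2.85
ee_pos: [0.5523, -0.0934, 0.2354]
eef_rot: [3.142, -0.0, 0.176]
force: [-0.6, 0.3, -0.8]
grip_width: 0.0578
grip_force: 0.0
```

Call:
apply_moves(deltas=[[152,0,0,0,0,0,0],[152,0,0,0,0,0,0],[152,0,0,0,0,0,0],[152,0,0,0,0,0,0],[152,0,0,0,0,0,0]])

```text
time_s: 3.35
ee_pos: [0.5523, -0.0934, 0.2353]
eef_rot: [-3.142, 0.0, 0.176]
force: [0.8, -0.3, -0.2]
grip_width: 0.0382
grip_force: 0.0
```

Call:
apply_moves(deltas=[[152,-0.11,0.61,0.06,-0.0344,-0.0061,0],[152,-0.11,0.61,0.03,-0.0344,-0.0061,0],[152,-0.1,0.61,0.01,-0.0344,-0.0061,0],[152,-0.11,0.61,-0.01,-0.0344,-0.0061,0],[152,0,0,0,0,0,0]])

```text
time_s: 3.85
ee_pos: [0.5479, -0.068, 0.2363]
eef_rot: [3.001, 0.0, 0.177]
force: [0.1, 0.1, -0.3]
grip_width: 0.0381
grip_force: 0.0
```

Call:
apply_moves(deltas=[[152,-0.11,0.62,-0.03,-0.0344,-0.0061,0],[152,-0.11,0.6,-0.05,-0.0344,-0.0061,0],[152,-0.11,0.61,-0.08,-0.0344,-0.0061,0],[152,-0.1,0.61,-0.09,-0.0344,-0.0061,0],[152,-0.11,0.6,-0.12,-0.0344,-0.0061,0],[152,-0.1,0.59,-0.14,-0.0344,-0.0061,0],[152,-0.16,0.89,-0.24,-0.0516,-0.0091,0],[152,0,0,0,0,0,0]])

```text
time_s: 4.65
ee_pos: [0.5398, -0.0229, 0.228]
eef_rot: [2.74, 0.002, 0.177]
force: [-0.4, 1.0, -1.1]
grip_width: 0.0383
grip_force: 0.4
```

```bash
python3 st.py; python3 -c "
from h import *
c=ctrl.camera('wrist')
s=ctrl.camera('scene')
cv2.imwrite('pics/m2.png',np.hstack([cv2.resize(c['img'],(400,300)),cv2.resize(s['img'][100:280,200:440],(400,300))])[:,:,::-1])"
```

```text
4.65 p [ 0.5398 -0.0229  0.228 ] rpy [2.74e+00 2.00e-03 1.77e-01] F [-0.4  1.  -1.1] w 0.0383 gf 0.3616426046937704 q [ 0.07  0.27  1.61 -0.42  1.24  1.59]
```

View pics/m2.png

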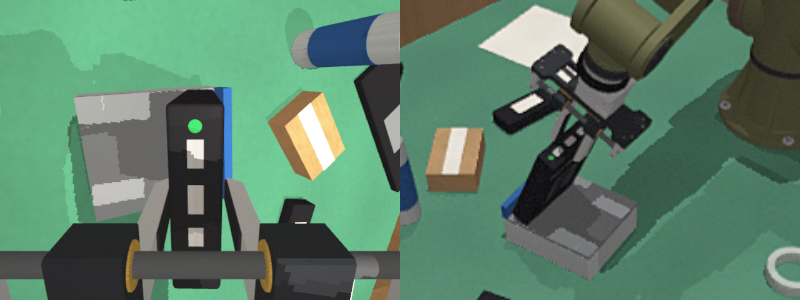

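The PC leans with the tool at about 23° and rests lightly on the front finger (scene crop centre). Continuing to 45°.

Call:
apply_moves(deltas=[[152,-0.15,0.87,-0.3,-0.0516,-0.0091,0],[152,-0.16,0.85,-0.34,-0.0516,-0.0091,0],[152,-0.14,0.84,-0.38,-0.0516,-0.0091,0],[152,-0.15,0.82,-0.43,-0.0516,-0.0091,0],[152,-0.14,0.79,-0.47,-0.0516,-0.0091,0],[152,-0.13,0.76,-0.52,-0.0516,-0.0091,0],[152,-0.13,0.74,-0.55,-0.0516,-0.0091,0],[152,-0.05,0.24,-0.19,-0.0172,-0.003,0],[152,0,0,0,0,0,0]])

```text
time_s: 5.65
ee_pos: [0.5295, 0.0352, 0.1964]
eef_rot: [2.357, 0.002, 0.175]
force: [0.7, 0.2, -2.3]
grip_width: 0.038
grip_force: 0.9
```

```bash
python3 st.py
python3 - <<'E'
from traj import *
rows([(45,45,.038+.038*k/10) for k in range(11)])
rows([(t,min(t,50),.076) for t in range(45,94,3)])
E
```

```text
5.65 p [0.5295 0.0352 0.1964] rpy [2.357e+00 2.000e-03 1.750e-01] F [ 0.7  0.2 -2.3] w 0.038 gf 0.8757105097174644 q [ 0.32  0.39  1.66 -0.8   1.34  2.02]
[142, 0.02, -0.13, 0.13, -0.0, -0.0, -0.0] (45, 45, 0.0418)
[131, 0.03, -0.13, 0.14, -0.0, -0.0, -0.0] (45, 45, 0.0456)
[121, 0.02, -0.14, 0.13, -0.0, -0.0, -0.0] (45, 45, 0.0494)
[111, 0.02, -0.13, 0.14, -0.0, -0.0, -0.0] (45, 45, 0.0532)
[100, 0.03, -0.13, 0.13, -0.0, -0.0, -0.0] (45, 45, 0.056999999999999995)
[90, 0.02, -0.13, 0.14, -0.0, -0.0, -0.0] (45, 45, 0.06079999999999999)
[80, 0.02, -0.14, 0.13, -0.0, -0.0, -0.0] (45, 45, 0.0646)
[69, 0.03, -0.13, 0.13, -0.0, -0.0, -0.0] (45, 45, 0.0684)
[59, 0.02, -0.13, 0.14, -0.0, -0.0, -0.0] (45, 45, 0.07219999999999999)
[49, 0.02, -0.13, 0.13, -0.0, -0.0, -0.0] (45, 45, 0.076)
end [0.53234814 0.01951648 0.21199293]
[49, -0.14, 0.77, -0.54, -0.0516, -0.0091, -0.0] (48, 48, 0.076)
[49, -0.12, 0.69, -0.62, -0.0344, -0.0061, -0.0] (51, 50, 0.076)
[49, -0.1, 0.57, -0.74, -0.0, -0.0, -0.0] (54, 50, 0.076)
[49, -0.09, 0.53, -0.78, -0.0, -0.0, -0.0] (57, 50, 0.076)
[49, -0.09, 0.48, -0.8, -0.0, -0.0, -0.0] (60, 50, 0.076)
[49, -0.08, 0.44, -0.83, -0.0, -0.0, -0.0] (63, 50, 0.076)
[49, -0.07, 0.4, -0.85, -0.0, -0.0, -0.0] (66, 50, 0.076)
[49, -0.06, 0.36, -0.87, -0.0, -0.0, -0.0] (69, 50, 0.076)
[49, -0.05, 0.31, -0.89, -0.0, -0.0, -0.0] (72, 50, 0.076)
[49, -0.05, 0.26, -0.91, -0.0, -0.0, -0.0] (75, 50, 0.076)
[49, -0.04, 0.22, -0.91, -0.0, -0.0, -0.0] (78, 50, 0.076)
[49, -0.03, 0.17, -0.93, -0.0, -0.0, -0.0] (81, 50, 0.076)
[49, -0.02, 0.12, -0.93, -0.0, -0.0, -0.0] (84, 50, 0.076)
[49, -0.01, 0.07, -0.94, -0.0, -0.0, -0.0] (87, 50, 0.076)
[49, -0.01, 0.02, -0.94, -0.0, -0.0, -0.0] (90, 50, 0.076)
[49, 0.01, -0.02, -0.95, -0.0, -0.0, -0.0] (93, 50, 0.076)
end [0.52288729 0.07338665 0.07772796]
```

Call:
apply_moves(deltas=[[142,0.02,-0.13,0.13,0,0,0],[131,0.03,-0.13,0.14,0,0,0],[121,0.02,-0.14,0.13,0,0,0],[111,0.02,-0.13,0.14,0,0,0],[100,0.03,-0.13,0.13,0,0,0],[90,0.02,-0.13,0.14,0,0,0],[80,0.02,-0.14,0.13,0,0,0],[69,0.03,-0.13,0.13,0,0,0],[59,0.02,-0.13,0.14,0,0,0],[49,0.02,-0.13,0.13,0,0,0]])

```text
time_s: 6.65
ee_pos: [0.5319, 0.022, 0.2105]
eef_rot: [2.356, 0.001, 0.176]
force: [-1.0, 1.5, -1.1]
grip_width: 0.0751
grip_force: 0.9
```

Call:
apply_moves(deltas=[[49,0,0,0,0,0,0],[49,0,0,0,0,0,0],[49,-0.14,0.77,-0.54,-0.0516,-0.0091,0],[49,-0.12,0.69,-0.62,-0.0344,-0.0061,0],[49,-0.1,0.57,-0.74,0,0,0],[49,0,0,0,0,0,0]])

```text
time_s: 7.25
ee_pos: [0.528, 0.0431, 0.1903]
eef_rot: [2.269, 0.002, 0.177]
force: [-0.2, 1.1, -1.6]
grip_width: 0.076
grip_force: 1.1
```

```bash
python3 st.py; python3 -c "
from h import *
c=ctrl.camera('wrist')
s=ctrl.camera('scene')
cv2.imwrite('pics/m3.png',np.hstack([cv2.resize(c['img'],(400,300)),cv2.resize(s['img'][100:280,200:440],(400,300))])[:,:,::-1])"
```

```text
7.25 p [0.528  0.0431 0.1903] rpy [2.269e+00 2.000e-03 1.770e-01] F [-0.2  1.1 -1.6] w 0.076 gf 1.0918998453416862 q [ 0.36  0.43  1.66 -0.87  1.37  2.09]
```

View pics/m3.png

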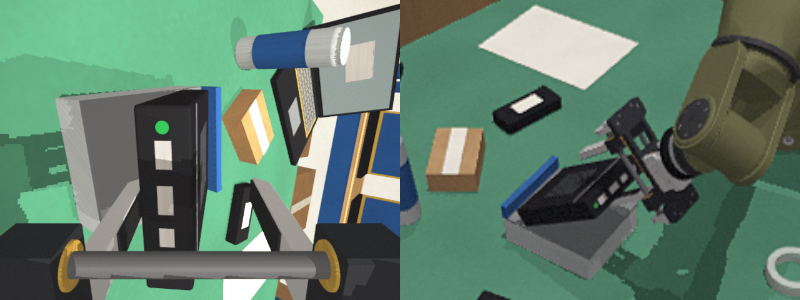

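The PC lies on the front finger at about 54° with its other face free. Continuing the lowering.

Call:
apply_moves(deltas=[[49,-0.09,0.53,-0.78,0,0,0],[49,-0.09,0.48,-0.8,0,0,0],[49,-0.08,0.44,-0.83,0,0,0],[49,-0.07,0.4,-0.85,0,0,0],[49,-0.06,0.36,-0.87,0,0,0],[49,-0.05,0.31,-0.89,0,0,0],[49,-0.05,0.26,-0.91,0,0,0],[49,-0.04,0.22,-0.91,0,0,0],[49,-0.03,0.17,-0.93,0,0,0],[49,0,0,0,0,0,0]])

```text
time_s: 8.35
ee_pos: [0.5222, 0.0742, 0.1123]
eef_rot: [2.268, 0.003, 0.176]
force: [-0.7, 0.4, -2.5]
grip_width: 0.0762
grip_force: 1.4
```

Call:
apply_moves(deltas=[[49,-0.02,0.12,-0.7,0,0,0],[49,-0.01,0.07,-0.7,0,0,0],[49,0,0.04,-0.5,0,0,0],[49,0,0,-0.4,0,0,0],[49,0,0,-0.3,0,0,0],[49,0,0,0,0,0,0],[49,0,0,0,0,0,0]])

```text
time_s: 9.05
ee_pos: [0.5225, 0.0764, 0.088]
eef_rot: [2.268, 0.0, 0.176]
force: [0.7, -0.2, -1.2]
grip_width: 0.076
grip_force: 0.0
```

Call:
apply_moves(deltas=[[49,0,0,-0.2,0,0,0],[49,0,0,-0.2,0,0,0],[49,0,0,-0.1,0,0,0],[49,0,0,0,0,0,0],[49,-0.13,0.75,0.63,0,0,0],[49,-0.27,1.5,1.28,0,0,0],[49,-0.27,1.5,1.28,0,0,0],[49,-0.27,1.5,1.28,0,0,0],[49,-0.27,1.5,1.28,0,0,0],[49,0,0,0,0,0,0]])

```text
time_s: 10.05
ee_pos: [0.5106, 0.1459, 0.142]
eef_rot: [2.27, -0.002, 0.178]
force: [-0.2, -0.1, -0.3]
grip_width: 0.0758
grip_force: 0.0
```

```bash
python3 st.py; python3 -c "
from h import *
t=ctrl.camera('top')
s=ctrl.camera('scene')
np.savez('top2.npz',**t)
cv2.imwrite('pics/m4.png',np.hstack([cv2.resize(t['img'][150:330,280:460],(400,400),interpolation=2),cv2.resize(s['img'][130:290,220:380],(400,400),interpolation=2)])[:,:,::-1])"
```

```text
10.05 p [0.5106 0.1459 0.142 ] rpy [ 2.27e+00 -2.00e-03  1.78e-01] F [-0.2 -0.1 -0.3] w 0.0758 gf 0.0 q [ 0.54  0.57  1.58 -0.81  1.45  2.24]
```

View pics/m4.png

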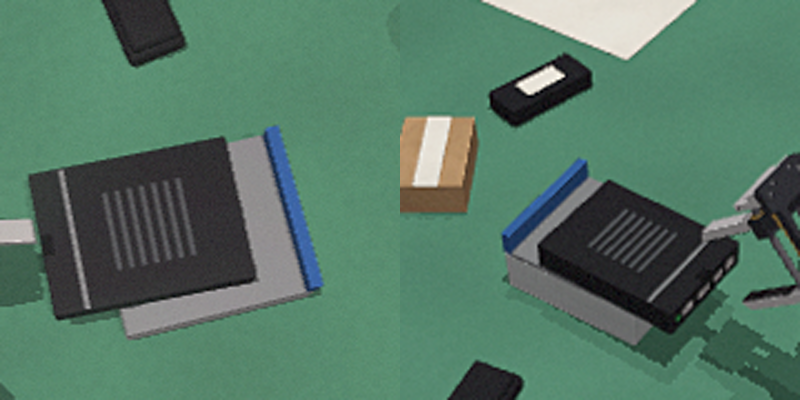

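The PC now lies flat, with its foot edge at crop (226,138)-(256,277). The stop's inner edge runs from (264,128) to (308,290), and they are slightly askew. I'll measure both.

```bash
cat > meas.py <<'E'
from h import *
def meas(t):
    im=t["img"].astype(int); r,b,g=im[...,0],im[...,2],im[...,1]
    roi=np.zeros(r.shape,bool);roi[185:315,285:440]=1
    blue=((b>r+40)&(b>g+20)&roi); dark=((im.max(2)<75)&roi)
    dark=cv2.morphologyEx(dark.astype(np.uint8),cv2.MORPH_CLOSE,np.ones((9,9)))
    def fit(m,rows,side,z):
        P=[]
        for v in rows:
            u=np.flatnonzero(m[v])
            if len(u): P.append(onz(t,(u.min()-.5 if side=='L' else u.max()+.5),v,z)[:2])
        vx,vy,x,y=cv2.fitLine(np.float32(P),cv2.DIST_HUBER,0,.01,.01).ravel()
        s=np.sign(vx); return np.array([vx*s,vy*s]),np.array([x,y]),np.degrees(np.arctan2(vy*s,vx*s))
    st=fit(blue,range(214,272),'L',.085); ft=fit(dark,range(220,268),'R',.094); en=fit(dark,range(236,285),'L',.094)
    n=np.array([-st[0][1],st[0][0]])
    print("stop yaw",st[2],st[1],"foot yaw",ft[2],"end yaw",en[2])
    print("gap foot",(ft[1]-st[1])@n,"end dist",(en[1]-st[1])@n,"end pt",en[1],"foot pt",ft[1])
    cs,_=cv2.findContours(dark.astype(np.uint8),0,1);k=max(cs,key=cv2.contourArea)
    for p in cv2.boxPoints(cv2.minAreaRect(k)): print(p.round(1),onz(t,*p,.094)[:2].round(4))
    return st,ft,en
if __name__=="__main__":
    meas(dict(np.load("top2.npz")))
E
python3 meas.py
```

```text
stop yaw 13.019792 [ 0.5562208 -0.1148577] foot yaw 8.79517 end yaw 10.473558
gap foot 0.034525402 end dist 0.2175471 end pt [0.51960826 0.09996362] foot pt [ 0.5664749  -0.07705023]
[290.6 228.9] [0.5822 0.1142]
[382.3 210.5] [ 0.6165 -0.0679]
[395.5 276.3] [ 0.485  -0.0886]
[303.7 294.7] [0.4521 0.0889]
```

Run:
```python
from h import *
def L(t,P,z,n):
    W=np.float32([onz(t,u,v,z)[:2] for u,v in P]); vx,vy,x,y=cv2.fitLine(W,cv2.DIST_HUBER,0,.01,.01).ravel(); print(n,np.degrees(np.arctan2(vy,vx)),x,y)
t=dict(np.load("top.npz"));im=t["img"].astype(int)
g=(np.ptp(im,axis=2)<20)&(im.max(2)>95)
g2=g.copy(); g2[:, :305]=0; g2[:,425:]=0
L(t,[(np.flatnonzero(g2[v]).min()-.5,v) for v in range(236,292)],.06,"open")
L(t,[(u,np.flatnonzero(g2[200:260,u]).min()+199.5) for u in range(326,370)],.06,"far side(+90)")
t=dict(np.load("top2.npz"));im=t["img"].astype(int);r,gg,b=im[...,0],im[...,1],im[...,2]
m=(b>r+40)&(b>gg+20);m[:,:385]=0;m[:,440:]=0
for k in(0,1):
    L(t,[((np.flatnonzero(m[v]).max()+.5) if k else np.flatnonzero(m[v]).min()-.5,v) for v in range(216 if not k else 212,272)],.085,"stop"+str(k))
```

```text
open 12.777051 0.5187036 0.043873876
far side(+90) -77.25241 0.6041361 -0.010769602
stop0 13.041576 0.5510841 -0.11599351
stop1 12.997968 0.55489814 -0.13110057
```

Call:
apply_moves(deltas=[[43,-0.5,2.5,2,0.1,0.0174,0],[43,-0.5,2.5,2,0.1,0.0174,0],[43,0,0,0,0.1,0.0174,0],[43,0,0,0,0.1,0.0174,0],[43,0,0,0,0.1,0.0174,0],[43,0,0,0,0.1,0.0174,0],[43,0,0,0,0.1,0.0174,0],[43,0,0,0,0.1,0.0174,0],[43,0,0,0,0.06,0.01,0],[43,0,0,0,0,0,0]])

```text
time_s: 11.15
ee_pos: [0.5004, 0.1922, 0.1796]
eef_rot: [-3.142, -0.002, 0.172]
force: [-0.2, 0.3, -0.1]
grip_width: 0.0783
grip_force: 0.0
```

Call:
apply_moves(deltas=[[43,0,0,0,0,0,0.14],[43,0,0,0,0,0,0.14],[43,0,0,0,0,0,0.14],[43,0,0,0,0,0,0.14],[43,0,0,0,0,0,0.14],[43,0,0,0,0,0,0.14],[43,0,0,0,0,0,0.14],[43,0,0,0,0,0,0.14],[43,0,0,0,0,0,0.14],[43,0,0,0,0,0,0.14]])

```text
time_s: 12.15
ee_pos: [0.5, 0.1937, 0.1795]
eef_rot: [-3.141, 0.0, 1.58]
force: [-0.1, -1.0, -0.1]
grip_width: 0.0782
grip_force: 0.0
```

Call:
apply_moves(deltas=[[43,0,0,0,0,0,0.14],[43,0.3,-1.7,0,0,0,0.083],[43,0.3,-1.8,-2,0,0,0],[43,0,0,-3,0,0,0],[43,0,0,-3,0,0,0],[43,0,0,-1.2,0,0,0],[43,0,0,0,0,0,0],[43,0,0,0,0,0,0]])

```text
time_s: 12.95
ee_pos: [0.5067, 0.1591, 0.089]
eef_rot: [3.14, -0.002, 1.798]
force: [0.0, 0.5, 0.3]
grip_width: 0.078
grip_force: 0.0
```

```bash
python3 st.py; python3 -c "
from h import *
w=ctrl.camera('wrist')
s=ctrl.camera('scene')
cv2.imwrite('pics/m5.png',np.hstack([cv2.resize(w['img'],(400,300)),cv2.resize(s['img'][130:280,220:420],(400,300),interpolation=2)])[:,:,::-1])"
```

```text
12.95 p [0.5067 0.1591 0.089 ] rpy [ 3.140e+00 -2.000e-03  1.798e+00] F [0.  0.5 0.3] w 0.078 gf 0.0 q [0.23 0.42 1.71 0.   1.01 0.01]
```

View pics/m5.png

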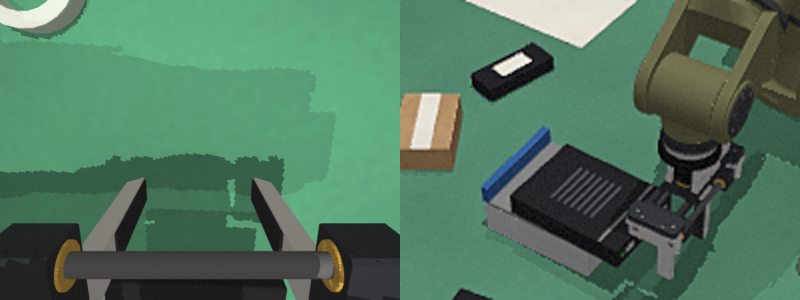

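Call:
apply_moves(deltas=[[43,0.15,-1.46,0,0,0,0],[43,0.15,-1.46,0,0,0,0],[43,0.23,-0.97,0,0,0,0],[43,0.11,-0.49,0,0,0,0],[43,0.11,-0.49,0,0,0,0],[43,0.11,-0.49,0,0,0,0],[43,0.11,-0.49,0,0,0,0],[43,0.11,-0.49,0,0,0,0],[43,0,0,0,0,0,0]])

```text
time_s: 13.95
ee_pos: [0.5173, 0.095, 0.0881]
eef_rot: [3.141, -0.002, 1.798]
force: [0.8, 0.1, -0.7]
grip_width: 0.0782
grip_force: 0.0
```

```bash
python3 st.py; python3 -c "
from meas import *
t=ctrl.camera('top');np.savez('top3.npz',**t); meas(t)"
```

```text
13.95 p [0.5173 0.095  0.0881] rpy [ 3.141e+00 -2.000e-03  1.798e+00] F [ 0.8  0.1 -0.7] w 0.0782 gf 0.0 q [ 0.11  0.41  1.73  0.    1.   -0.12]
stop yaw 12.987603 [ 0.5619823  -0.11356881] foot yaw 12.97229 end yaw -63.146107
gap foot 0.00013269018 end dist 0.20037498 end pt [0.5271512  0.08403315] foot pt [ 0.54210126 -0.118018  ]
[278.6 265.5] [0.5095 0.1376]
[353.  178.6] [ 0.6837 -0.0116]
[425.9 241.1] [ 0.5534 -0.1509]
[351.5 328. ] [ 0.3877 -0.0013]
```

Run:
```python
from h import *
t=dict(np.load("top3.npz"));im=t["img"]
for v in(230,250,265): print(v,[(u,*im[v,u].tolist()) for u in range(376,424,3)])
```

```text
230 [(376, 50, 49, 50), (379, 45, 45, 45), (382, 50, 46, 47), (385, 41, 37, 44), (388, 51, 50, 49), (391, 41, 43, 43), (394, 139, 139, 140), (397, 140, 138, 139), (400, 138, 136, 138), (403, 107, 104, 109), (406, 53, 87, 140), (409, 56, 94, 156), (412, 75, 118, 108), (415, 89, 140, 110), (418, 86, 135, 108), (421, 88, 139, 109)]
250 [(376, 50, 50, 49), (379, 48, 46, 49), (382, 51, 47, 52), (385, 49, 46, 48), (388, 53, 50, 53), (391, 50, 47, 53), (394, 44, 46, 47), (397, 40, 38, 43), (400, 140, 137, 138), (403, 139, 138, 139), (406, 141, 138, 137), (409, 61, 76, 90), (412, 61, 99, 163), (415, 57, 97, 160), (418, 79, 122, 91), (421, 83, 136, 106)]
265 [(376, 50, 47, 50), (379, 54, 54, 53), (382, 52, 48, 49), (385, 48, 49, 49), (388, 47, 41, 45), (391, 49, 47, 50), (394, 49, 44, 48), (397, 48, 48, 50), (400, 49, 48, 53), (403, 111, 110, 109), (406, 141, 138, 139), (409, 142, 138, 141), (412, 130, 130, 131), (415, 41, 65, 102), (418, 58, 97, 159), (421, 64, 100, 145)]
```

Call:
apply_moves(deltas=[[43,0.11,-0.49,0,0,0,0],[43,0.11,-0.49,0,0,0,0],[43,0.11,-0.49,0,0,0,0],[43,0.07,-0.29,0,0,0,0],[43,0,0,0,0,0,0]])

```text
time_s: 14.5
ee_pos: [0.5212, 0.0773, 0.0881]
eef_rot: [3.141, -0.002, 1.797]
force: [0.6, 0.1, 0.6]
grip_width: 0.078
grip_force: 0.0
```

```bash
cat > gap.py <<'E'
from h import *
def line(P):
    vx,vy,x,y=cv2.fitLine(np.float32(P),cv2.DIST_HUBER,0,.01,.01).ravel(); s=np.sign(vx); return np.array([vx,vy])*s,np.array([x,y])
def gap():
    t=ctrl.camera("top");im=t["img"].astype(int); r,g,b=im[...,0],im[...,1],im[...,2]
    F,S=[],[]
    for v in range(218,272):
        u0=np.flatnonzero(((b-r)[v,385:440]>40)&((b-g)[v,385:440]>20))[0]+385
        # dark -> brighter crossing (half level), starting well inside the PC
        k=370
        while im[v,k:k+1].max()<85: k+=1
        F.append(onz(t,k-.5,v,.094)[:2]); S.append(onz(t,u0-.5,v,.085)[:2])
    (fd,fp),(sd,sp)=line(F),line(S); n=np.array([-sd[1],sd[0]])
    print("gap mm",1e3*(fp-sp)@n,"yaw foot",np.degrees(np.arctan2(fd[1],fd[0])),"stop",np.degrees(np.arctan2(sd[1],sd[0])))
    return t
if __name__=="__main__": gap()
E
python3 gap.py; python3 st.py
```

```text
gap mm 47.17598 yaw foot 46.12615 stop 13.128991
14.55 p [0.5211 0.0775 0.0881] rpy [ 3.141e+00 -2.000e-03  1.797e+00] F [-0.9 -0.3  0.7] w 0.0784 gf 0.0 q [ 0.08  0.41  1.73  0.    1.   -0.15]
```

```bash
sed -i 's/k=370/k=u0-14/' gap.py; python3 gap.py
```

```text
gap mm 4.8145194 yaw foot 12.18341 stop 12.816761
```

Call:
apply_moves(deltas=[[43,0.05,-0.2,0,0,0,0],[43,0.05,-0.2,0,0,0,0],[43,0,0,0,0,0,0]])

```text
time_s: 14.9
ee_pos: [0.5221, 0.0738, 0.0882]
eef_rot: [3.141, -0.002, 1.798]
force: [-0.9, 2.1, -0.2]
grip_width: 0.0781
grip_force: 0.7
```

```bash
python3 gap.py; python3 st.py
```

```text
gap mm 1.5191727 yaw foot 12.680998 stop 12.865002
14.95 p [0.5221 0.0738 0.0882] rpy [ 3.141e+00 -2.000e-03  1.798e+00] F [-0.2  0.6  0. ] w 0.0784 gf 0.4947499302215874 q [ 0.07  0.41  1.72  0.    1.   -0.16]
```

Nearly flush and parallel, so I'll press on in small steps.

Call:
apply_moves(deltas=[[43,0.02,-0.1,0,0,0,0],[43,0.02,-0.1,0,0,0,0],[43,0.02,-0.1,0,0,0,0],[43,0,0,0,0,0,0]])

```text
time_s: 15.35
ee_pos: [0.5227, 0.0708, 0.0882]
eef_rot: [3.141, -0.002, 1.798]
force: [0.7, 3.8, 0.5]
grip_width: 0.0781
grip_force: 1.2
```

```bash
python3 gap.py; python3 st.py
```

```text
gap mm 1.733321 yaw foot 12.835782 stop 12.361321
15.4 p [0.5227 0.0708 0.0881] rpy [ 3.141e+00 -2.000e-03  1.798e+00] F [-0.4  1.4  0.4] w 0.0782 gf 1.083299070596695 q [ 0.06  0.42  1.72  0.    1.   -0.16]
```

Call:
apply_moves(deltas=[[43,0.02,-0.1,0,0,0,0],[43,0.02,-0.1,0,0,0,0],[43,0,0,0,0,0,0]])

```text
time_s: 15.7
ee_pos: [0.523, 0.0696, 0.0882]
eef_rot: [3.141, -0.004, 1.798]
force: [-1.4, 9.5, 0.6]
grip_width: 0.078
grip_force: 4.9
```

```bash
python3 st.py; python3 gap.py
```

```text
15.7 p [0.523  0.0696 0.0882] rpy [ 3.141 -0.004  1.798] F [-1.4  9.5  0.6] w 0.078 gf 4.918543919920921 q [ 0.06  0.42  1.72  0.    1.   -0.17]
gap mm 1.7931328 yaw foot 12.47327 stop 12.71396
```

Call:
apply_moves(deltas=[[43,0.02,-0.1,0,0,0,0],[43,0,0,0,0,0,0]])

```text
time_s: 15.95
ee_pos: [0.523, 0.0695, 0.0882]
eef_rot: [3.141, -0.005, 1.798]
force: [-1.1, 18.3, 1.2]
grip_width: 0.078
grip_force: 8.9
```

```bash
python3 st.py
python3 - <<'E'
from h import *
print(ctrl.get_obs()["moment"].round(3))
t=ctrl.camera("top"); s=ctrl.camera("scene"); np.savez("top4.npz",**t)
a=cv2.resize(t["img"][195:295,350:440],(468,520),interpolation=2); b=cv2.resize(s["img"][165:255,235:290],(318,520),interpolation=2)
cv2.imwrite("pics/m6.png",np.hstack([a,b])[:,:,::-1])
E
```

```text
15.95 p [0.523  0.0695 0.0882] rpy [ 3.141 -0.005  1.798] F [-1.1 18.3  1.2] w 0.078 gf 8.925890475511551 q [ 0.06  0.42  1.72  0.01  1.   -0.17]
[ 3.008  0.383 -0.203]
```

View pics/m6.png

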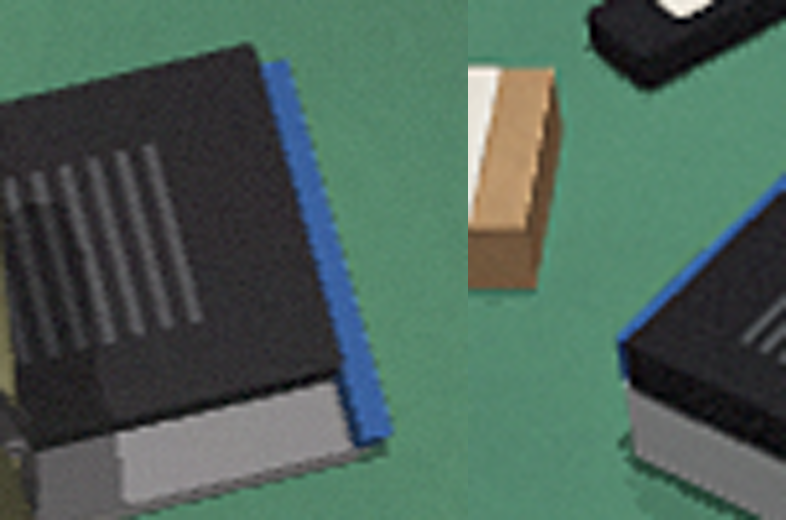

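The PC sits flush along the whole stop, with no gap visible in either view. The push force is stiff and near-central. Backing off.

Call:
apply_moves(deltas=[[43,-0.04,0.2,0,0,0,0],[43,-0.11,0.49,0,0,0,0],[43,-0.4,2,0,0,0,0],[43,-0.6,3,0,0,0,0],[43,0,0,4,0,0,0],[43,0,0,4,0,0,0],[43,0,2,4,0,0,0],[43,0,0,0,0,0,0],[43,0,0,0,0,0,0]])

```text
time_s: 16.95
ee_pos: [0.5118, 0.1449, 0.2083]
eef_rot: [3.14, -0.002, 1.798]
force: [-0.4, 0.1, -0.5]
grip_width: 0.0779
grip_force: 0.0
```

```bash
python3 st.py
python3 - <<'E'
from h import *
# foot/end edges of the lying PC, far-end distance to stop line (expect 180 mm)
t=ctrl.camera("top");np.savez("top5.npz",**t)
a=np.load("top4.npz")["img"].astype(int);b=t["img"].astype(int)
print("change near stop",np.abs(a-b)[205:275,395:430].mean().round(2))
from gap import gap; gap()
E
```

```text
16.95 p [0.5118 0.1449 0.2083] rpy [ 3.140e+00 -2.000e-03  1.798e+00] F [-0.4  0.1 -0.5] w 0.0779 gf 0.0 q [ 0.21  0.28  1.6   0.    1.26 -0.02]
change near stop 3.6
gap mm 1.7745242 yaw foot 12.659961 stop 12.659844
```

```bash
python3 -c "
from station import ctrl
print(ctrl.hand_in())"
```

```text
the job is handed in; nothing more can be done
None
```

I tipped the mini PC over, lowered it gently onto its side, and pushed it back along the rest until its foot sat flush and square against the blue stop. The arm then backed clear without touching anything else, and I handed the job in at about 17 s; no verdict came back.

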